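Lock the mounting peg into the bust plinth

ROBOT

A 7-joint arm with a two-finger parallel gripper is mounted at the origin on the work surface. World frame = base frame: x ahead of the robot, y to its left, z up, the work surface at z = 0. Lengths are in m, angles in rad, forces in N, time in s.
With the tool pointing down it reaches from about 0.4 to 0.85 m from the base axis. Payload 4.5 kg.
Tool frame: the origin (TCP) lies at the very end of the fingers, on their centre line; the grasp point (between the pads) lies 19 mm behind it; z points along the fingers, y is the line along which they close (so a half turn about z gives the same grasp; the last joint's range is limited). The gripper opens to 88 mm and grips with 3 to 60 N. Pads are 18 mm wide; open, the fingers measure 123 mm over their backs; the gripper's body (75 mm by 187 mm) begins 45 mm behind the grasp point.
Start: joints at [1.229, 0.689, -0.195, 1.565, 0.157, 0.902, -0.215], TCP at [0.229, -0.581, 0.239] pointing down, gripper open.
Joint ranges: [-3.01, 3.01], [-0.46, 2.08], [-1.47, 1.51], [0.13, 2.56], [-1, 4.14], [0.04, 2.09], [-2.66, 2.66]. Speed limits (rad/s): [2.57, 2.57, 3.14, 3.14, 3.14, 3.14, 3.14].

INTERFACE

Orientations are given as a unit quaternion [x, y, z, w].
In Python, from plant import r gives the robot as it stands. The module is installed in compiled form; this text tells all that it offers.
- The arm moves only by the tool step_arm, never from a script. Its argument "increments" is a list of rows, each a list of 2 entries, a list of its own where there are three numbers: the shift along the world's x, y, z in cm, then the turn, a rotation vector about the world's x, y, z in degrees. A call has exactly 10 rows; each row shifts and turns the commanded pose from where the row before left it; what a row does not reach is not made up. A row lasts 1/10 s, in which the tool goes at most 50 mm and 8.59 degrees, less where a joint would pass 70% of its speed; a pose out of reach is approached as far as the arm can. A call is refused whole if a number of a shift passes 5 or a number of a turn 8.59, either way. A call with a gripper value outside its range is refused whole. "fingers" is the opening, from 0 (shut) to 1 (fully open), set as the call begins (left out, the last holds). The fingers move at their own pace and stop on an object; "grip_force" is the grip in N (left out, the last holds). Time passes only in rows, so rows that do not move let the fingers close, or fill a call up. It gives the time, the measured TCP pose, the force, the opening and the grip force at its end, in the units of the state.
- r.get_state(): the state, without advancing time (a new reading comes with each control period).
- r.snapshot(name): name is "scene" or "side" or "wrist"; returns (picture, depth): 384x512x3 uint8, red, green, blue; 384x512 float32, m along the optical axis (not along the pixel's ray), 0 where there is no reading.
- r.calibration(name): a dict with "fov_y" (degrees; the focal length in pixels is half the picture's height over the tangent of half this angle, whatever the lens; pixels are square), "cx", "cy" (the principal point, pixels), "R" (3x3) and "t" (3): a world point X has camera coordinates R X + t. Camera axes: x right, y down, z forward; pixel columns grow to the right and rows downward; lengths in m; the calibration is good to about 2 mm. A picture is of the moment at which its call begins: read the wrist's pose just before it. calibration takes no time and is no camera call; for the wrist camera it gives the pose at the moment of the call.
- r.finish_job(): hands the job in; it is judged then, once.
The state is a dict: "clock": time; "q": joint angles; "qd": joint speeds; "joint_torque": joint torques, N m; "tool_pos": TCP position; "eef_rot": TCP orientation; "contact_force": force on the tool from outside, world axes, zero at the start; "moment": the same for the moment, N m; "opening": opening from 0.0 (shut) to 1.0 (fully open); "finger_force": force on a finger pad.
Only numpy, scipy, OpenCV 4.12 (cv2) and the standard library are available. Lean on these libraries where they do the work, as an engineer would, in place of code of your own. Each camera call takes 0.05 s, during which the arm holds its last target. There are 200 camera calls.

TASK

Take the mounting peg with the T-shaped foot out of its stand and pass the foot down through the slot in the steel plate of the dark plinth. Push it down against the spring inside until you feel the solid stop, give it a quarter turn there, and let the spring lift it into its catch, so that it stands upright and locked when you let go. Handle it gently: keep the force of the peg on the plinth well below 30 N, pressing or pulling, and leave the plain peg, small bust, jar and cup where they stand.

Things in the scene. Friction and masses are not known exactly. Their poses are not given: they have to be found in the camera images.
- peg_mid (a point): Centre of the oak tongue (grip) of the mounting peg: a flat upright block 50 mm long (its x), 16 mm thick (its y; grasp across this), 44 mm tall; z is up. A 9 mm steel stem runs 67 mm down from it to the T foot, whose underside is 98 mm below this point. The peg weighs 0.12 to 0.2 kg. A half turn about z makes no difference.
- peg: The same peg, same axes; origin at the centre of the underside of its T foot, a steel bar 44 mm long along x (in line with the tongue), 10 mm wide, 9 mm high, the lowest 3 mm narrowed to 41 x 7 mm as a lead-in.
- stand_t: Wooden stand, fixed, 80 x 50 mm, 40 mm high, origin at its underside. The peg starts upright with its foot in the stand's pocket, 50 mm (x) by 16 mm (y), 34 mm deep: lift it 45 mm to clear. The two stands may change places.
- slot (a point): Centre of the slot at the plinth's top surface. The slot runs along x: 48 mm long, 13.5 mm wide (y), edges chamfered 2 mm; z is up. It is in a flush 100 x 100 mm steel plate and goes on as a straight guide to 26 to 50 mm below the surface (hidden, differs each time); only below that can the foot turn. Once locked, peg_mid is 43 to 67 mm above this point.
- plinth: Fixed dark-wood block 150 x 150 x 85 mm, axes as slot, origin at its underside. Inside, 1 mm under the guide's end, a damped sprung pad gives from 5 N, +0.5 N per mm, to a solid stop after 11 mm (10.5 N, then hard). The foot turns freely, either way, in the last 3 mm above the stop; turned, with its bar along y, the spring lifts it 7 mm into a groove 19 mm wide, 4 mm deep.
- plain_peg_mid (a point): Bystander: centre of the round oak grip (26 mm across, 44 mm tall) of a plain round peg without T foot, standing in the round hole of a like wooden stand, its top 106 mm above the table. The two stands may change places.
- small_bust_mid (a point): Bystander: small white plaster bust, 130 mm tall, point 60 mm above its underside.
- jar_mid (a point): Bystander: black jar, 90 mm across, 110 mm tall, point half-way up.
- cup_mid (a point): Bystander: white cup, 72 mm across, 90 mm tall, point half-way up.
Not all that is in view belongs to the job. Leave any purple or yellow look-alike of the peg alone.

How it is judged:
By the outcome, as a careful person would: the job done as asked, in the order asked, and still so for the second after the job is handed in, with the robot touching nothing.
It also fails if it takes over 61 s, if anything falls off the work surface, if the arm or the gripper's body presses on something with over 40 N, if the wrist force passes 120 N, or if a joint passes its speed limit or range.

## Working session

There is one attempt and no reset: what is moved stays moved. The work goes in short steps, Python scripts to look and compute and a tool call to move; the robot and the scene stay as the last step left them, time stands still between calls to the robot, and variables do not carry over. Pictures are saved under pics/ and viewed, at most 10 in all, crops included, and the job is handed in when it is done.

Besides the shell and the picture viewer there is one more tool, called in YAML: its name, and indented under it one key for each argument. step_arm: Moves the arm, as the interface text tells. Its arguments: {"type":"object","properties":{"increments":{"type":"array","items":{"type":"array"}},"fingers":{"type":"number"},"grip_force":{"type":"number"}},"required":["increments"]}

```bash
mkdir -p pics; cat > h.py <<'E'
import numpy as np, cv2
from plant import r
def cal(n):
    c=r.calibration(n); c['f']=192/np.tan(np.radians(c['fov_y'])/2); c['R']=np.array(c['R']); c['t']=np.array(c['t']); return c
def world(c,d):
    v,u=np.mgrid[0:384,0:512]
    P=np.stack([(u-c['cx'])/c['f']*d,(v-c['cy'])/c['f']*d,d],-1)
    return (P-c['t'])@c['R']
def ray(c,u,v,z):
    o=-c['R'].T@c['t']; k=c['R'].T@np.array([(u-c['cx'])/c['f'],(v-c['cy'])/c['f'],1]); return o+k*(z-o[2])/k[2]
def proj(c,X):
    p=c['R']@np.array(X)+c['t']; return p[:2]/p[2]*c['f']+[c['cx'],c['cy']]
E
python3 - <<'E'
from h import *
for n in('scene','side'):
    c=cal(n);p,d=r.snapshot(n); np.savez(n,p=p,d=d)
    cv2.imwrite(f'pics/{n}.png',cv2.resize(p[:,:,::-1],(800,600)))
    print(n,c)
s=r.get_state();print(s)
E
```

```text
scene {'fov_y': 47.428731393496946, 'cx': 250.2043656915817, 'cy': 194.23814843014202, 'R': array([[ 0.50455834,  0.86334896,  0.00703278],
       [ 0.49823298, -0.28450546, -0.81903635],
       [-0.70511332,  0.41675558, -0.57369853]]), 't': array([-0.31488477, -0.19604777,  1.5362157 ]), 'f': np.float64(437.0904130029388)}
side {'fov_y': 55.069534464784546, 'cx': 262.87254421377423, 'cy': 193.28005627673647, 'R': array([[-0.95429303, -0.29883981, -0.00442568],
       [-0.23123697,  0.74763483, -0.62255251],
       [ 0.18935227, -0.59307413, -0.78256552]]), 't': array([0.57205324, 0.15962859, 0.8278784 ]), 'f': np.float64(368.28277077194895)}
{'clock': 0.1, 'q': array([ 1.22878316,  0.68991982, -0.19454806,  1.5662136 ,  0.15729441,
        0.90248534, -0.21511894]), 'qd': array([-0.00074753, -0.00097254,  0.00112847, -0.00354041, -0.00084308,
        0.00114638,  0.00086839]), 'joint_torque': array([-3.13900397e-03, -5.28497064e+01, -1.27158064e+00, -1.53836256e+01,
       -5.25970850e-02,  2.03648138e-03,  3.57465115e-05]), 'tool_pos': array([ 0.22916648, -0.58087505,  0.23798568]), 'eef_rot': array([ 9.82390366e-01,  1.86838165e-01, -1.97717469e-04, -7.92965578e-04]), 'contact_force': array([-0.0921384 , -0.48154524, -0.48219089]), 'moment': array([-0.03526498, -0.01943225,  0.01217202]), 'finger_force': 0.0, 'opening': 0.9991273694058719}
```

View pics/scene.png

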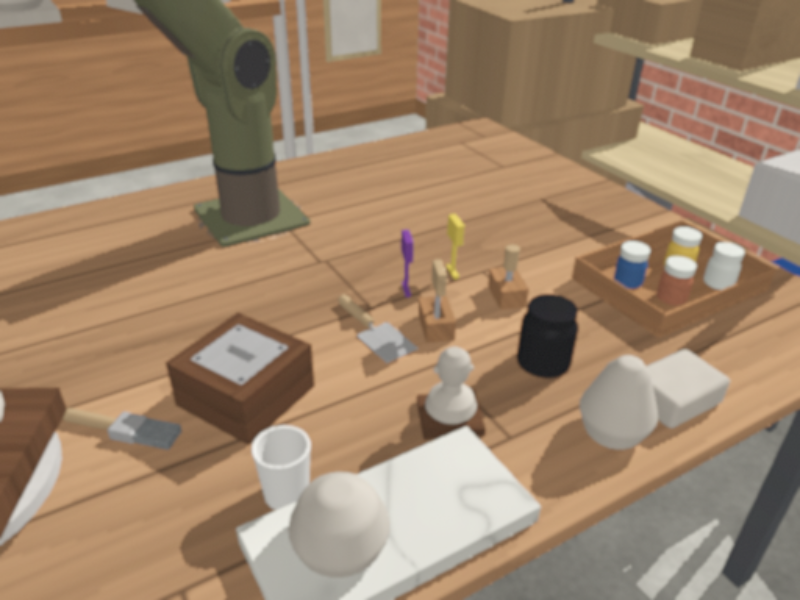

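View pics/side.png

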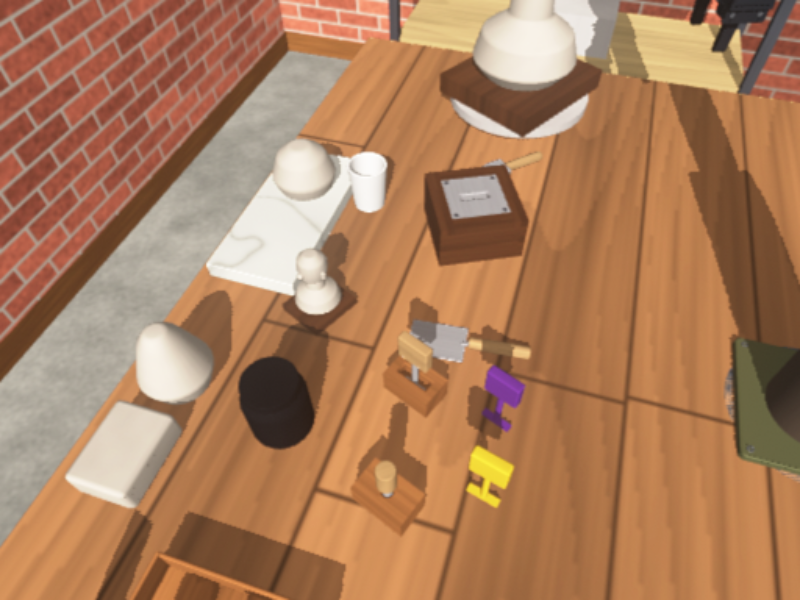

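Two oak-gripped pegs stand in stands. In the side view one is at (415,352), with a flat tongue, and one at (386,478), with a round grip. In the scene view they are at (438,275) and (511,258). The purple (503,385) and yellow (490,470) ones are look-alikes. The flat tongue at (415,352) is the T-foot peg. I'll confirm it in a crop and measure.

```bash
python3 - <<'E'
from h import *
for n in('side','scene'):
    c=cal(n);z=np.load(n+'.npz');p,d=z['p'],z['d'];W=world(c,d)
    if n=='side':
        cv2.imwrite('pics/crop.png',np.hstack([cv2.resize(p[195:350,225:345,::-1],(450,581),interpolation=cv2.INTER_CUBIC),cv2.resize(p[100:175,265:345,::-1],(340,581),interpolation=cv2.INTER_CUBIC)]))
    ctr0=ray(c,*((265.6,225) if n=='side' else (281,175)),.115)
    print(n,'tongue guess',ctr0)
    v,u=np.mgrid[0:384,0:512]
    m=(np.hypot(W[...,0]-ctr0[0],W[...,1]-ctr0[1])<.045)&(W[...,2]>.085)&(W[...,2]<.14)&(d>0)
    P=W[m]; print(len(P),'z',np.percentile(P[:,2],[2,50,98]))
    T=P[P[:,2]>.119]; 
    if len(T)>5: print('top',T.mean(0),cv2.minAreaRect(T[:,:2].astype(np.float32)*1000))
    # things
    for nm,lo,hi,zr in(('purple',(120,80,40),(165,255,255),None),('yellow',(22,150,120),(35,255,255),None)):
        h=cv2.cvtColor(p,cv2.COLOR_RGB2HSV);mm=(cv2.inRange(h,lo,hi)>0)&(d>0)&(np.hypot(W[...,0]-ctr0[0],W[...,1]-ctr0[1])<.25)
        if mm.sum(): print(nm,mm.sum(),np.median(W[mm],0),W[mm].min(0),W[mm].max(0))
    # plinth top
    pc=ray(c,*((304,126) if n=='side' else (154,226)),.085)
    m=(abs(W[...,2]-.085)<.006)&(np.hypot(W[...,0]-pc[0],W[...,1]-pc[1])<.11)&(d>0)
    m=cv2.morphologyEx(m.astype(np.uint8),cv2.MORPH_OPEN,np.ones((3,3)))>0
    U=np.array([ray(c,a,b,.085) for b,a in np.argwhere(m)])
    print('plinth',len(U),'z',np.median(W[m][:,2]),cv2.minAreaRect(U[:,:2].astype(np.float32)*1000))
    h=cv2.cvtColor(p,cv2.COLOR_RGB2HSV); g=(h[...,1]<60)&(h[...,2]>90)&m
    U=np.array([ray(c,a,b,.085) for b,a in np.argwhere(g)]);print('plate',len(U),cv2.minAreaRect(U[:,:2].astype(np.float32)*1000))
    print('pc',pc)
E
```

```text
side tongue guess [0.54931271 0.13959704 0.115     ]
368 z [0.08717139 0.11800029 0.1270585 ]
top [0.55165642 0.13511488 0.12469867] ((552.1119995117188, 133.6458740234375), (16.687908172607422, 48.00092315673828), 69.373779296875)
purple 560 [0.42727169 0.15077382 0.10008378] [ 0.39877025  0.05375684 -0.00264414] [0.45173844 0.16381951 0.1217777 ]
yellow 609 [0.42053695 0.26186746 0.1044698 ] [ 0.39597636  0.19290056 -0.00539478] [0.44557867 0.27195022 0.12181236]
plinth 2103 z 0.0845395760250427 ((552.4784545898438, -214.62054443359375), (151.12423706054688, 155.87864685058594), 26.601247787475586)
plate 875 ((552.2904052734375, -218.67733764648438), (100.53250122070312, 99.57559204101562), 26.73154640197754)
pc [ 0.55023451 -0.21524009  0.085     ]
scene tongue guess [0.55710562 0.13057082 0.115     ]
179 z [0.08640191 0.11364619 0.12716868]
top [0.55793437 0.12946826 0.12480893] ((555.7149047851562, 131.2062530517578), (15.250028610229492, 48.38622283935547), 69.90083312988281)
purple 179 [0.43642658 0.14073075 0.09636907] [0.40672267 0.12998497 0.00199982] [0.4559365  0.15742241 0.12232347]
yellow 67 [0.43495845 0.24860902 0.1000154 ] [0.40894701 0.24332541 0.00829778] [0.44806753 0.25460692 0.11813131]
plinth 2801 z 0.0845738932688387 ((557.3789672851562, -218.8734588623047), (154.9990997314453, 154.2319793701172), 26.558687210083008)
plate 1253 ((552.5875854492188, -218.2518310546875), (104.89761352539062, 104.80583953857422), 26.84052276611328)
pc [ 0.55585942 -0.21705004  0.085     ]
```

View pics/crop.png

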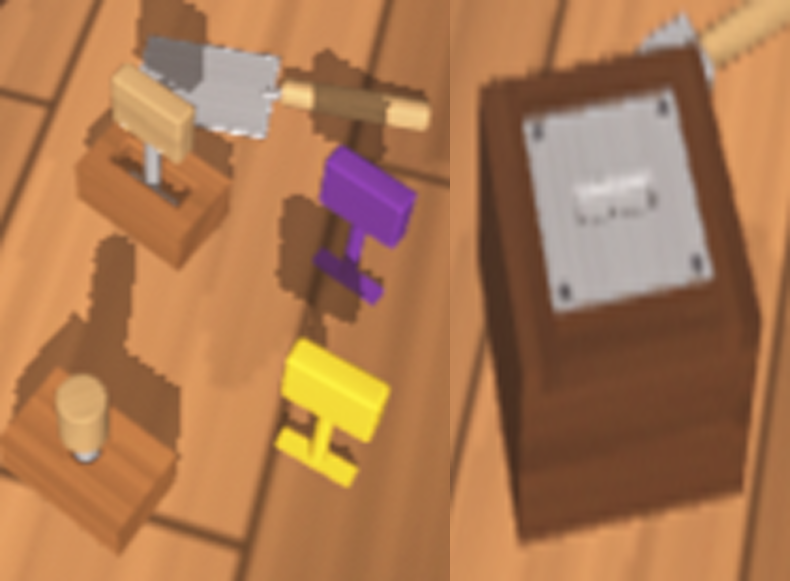

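The crop confirms it: flat oak tongue, stem and T foot in a pocket, long axis about -20.5°, mid near (0.554, 0.133). The slot runs near 26.7° at (0.5525, -0.2185). I'll go over the plinth first and look with the wrist camera.

step_arm:
  increments:
    - [[3.2, 3.6, 0.3], [0, 0, 0.52]]
    - [[3.2, 3.6, 0.3], [0, 0, 0.52]]
    - [[3.2, 3.6, 0.3], [0, 0, 0.52]]
    - [[3.2, 3.6, 0.3], [0, 0, 0.52]]
    - [[3.2, 3.6, 0.3], [0, 0, 0.52]]
    - [[3.2, 3.6, 0.3], [0, 0, 0.52]]
    - [[3.2, 3.6, 0.3], [0, 0, 0.52]]
    - [[3.2, 3.6, 0.3], [0, 0, 0.52]]
    - [[3.2, 3.6, 0.3], [0, 0, 0.52]]
    - [[3.2, 3.6, 0.3], [0, 0, 0.52]]

```text
clock: 1.1
tool_pos: [0.5502, -0.2197, 0.2686]
eef_rot: [0.973, 0.231, -0.0, -0.0]
contact_force: [1.3, -0.8, -1.0]
opening: 0.998
finger_force: 0.0
```

```bash
cat > w.py <<'E'
from h import *
import sys
c=cal('wrist');p,d=r.snapshot('wrist');np.savez(sys.argv[1],p=p,d=d,**c)
cv2.imwrite(f'pics/{sys.argv[1]}.png',cv2.resize(p[:,:,::-1],(800,600)))
s=r.get_state();print(s['clock'],s['tool_pos'],s['eef_rot'],s['q'],s['contact_force']);print(c)
E
python3 w.py w1
```

```text
1.15 [ 0.55740072 -0.20932771  0.26928508] [ 0.97133264  0.23766794  0.004337   -0.0028341 ] [ 0.40189513  0.61256311 -0.19800774  1.62543268  0.13207269  0.91197529
 -0.93226379] [5.25688919 4.53785045 0.80062856]
{'fov_y': 66.68883089665479, 'cx': 255.8793109659981, 'cy': 189.1496830404441, 'R': array([[ 4.49677006e-01, -8.93191153e-01, -3.93449113e-04],
       [-8.54931778e-01, -4.30542786e-01,  2.89351972e-01],
       [-2.58616019e-01, -1.29778556e-01, -9.57222692e-01]]), 't': array([-0.44345993,  0.32774897,  0.53262002]), 'f': np.float64(291.79886911973426)}
```

View pics/w1.png

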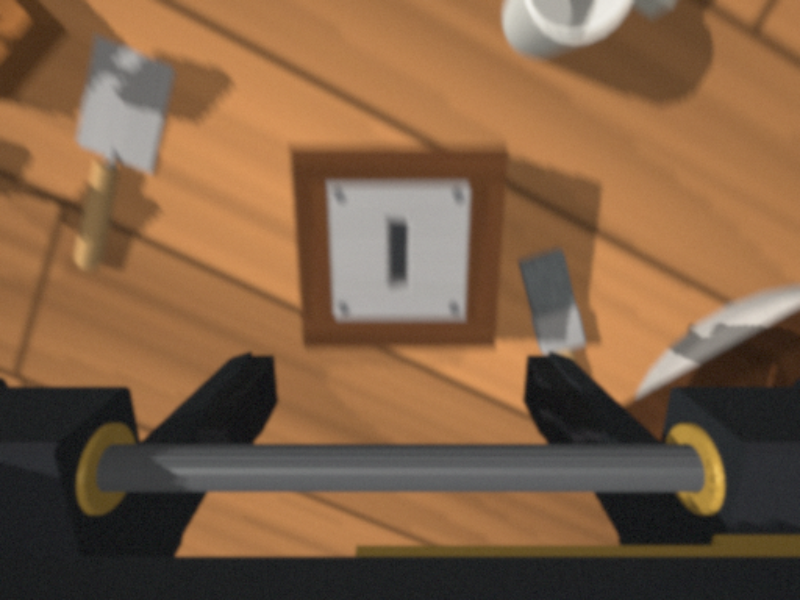

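The wrist view shows the plinth at about (400,250) with the slot upright at (398,251), along the tool's x, which is about 26.7° as expected. I'll measure it and move towards the peg.

```bash
cat > slot.py <<'E'
from h import *
import sys
z=np.load(sys.argv[1]+'.npz');c={k:z[k] for k in('R','t','cx','cy','f')};p=z['p']
h=cv2.cvtColor(p,cv2.COLOR_RGB2HSV);g=((h[...,1]<70)&(h[...,2]>110)).astype(np.uint8)
u0,v0=proj(c,[.5535,-.2185,.085])
n,L,S,C=cv2.connectedComponentsWithStats(g)
i=min(range(1,n),key=lambda i:np.hypot(*(C[i]-[u0,v0])) if S[i,4]>800 else 1e9)
ct=cv2.findContours((L==i).astype(np.uint8),cv2.RETR_CCOMP,cv2.CHAIN_APPROX_NONE)
for k,q in enumerate(ct[0]):
    if cv2.contourArea(q)<60: continue
    X=np.array([ray(c,a,b,.085)[:2]*1000 for a,b in q[:,0]],np.float32);print('outer' if ct[1][0][k][3]<0 else 'hole',cv2.minAreaRect(X))
E
python3 slot.py w1
```

```text
outer ((556.8159790039062, -214.97683715820312), (104.83182525634766, 102.71328735351562), 26.723989486694336)
hole ((556.9614868164062, -213.58651733398438), (46.61460876464844, 13.993863105773926), 26.956640243530273)
```

step_arm:
  increments:
    - [[0, 4, -0.3], [0, 0, -4.7]]
    - [[0, 4, -0.3], [0, 0, -4.7]]
    - [[0, 4, -0.3], [0, 0, -4.7]]
    - [[0, 4, -0.3], [0, 0, -4.7]]
    - [[0, 4, -0.3], [0, 0, -4.7]]
    - [[0, 4, -0.3], [0, 0, -4.7]]
    - [[0, 4, -0.3], [0, 0, -4.7]]
    - [[0, 4, -0.3], [0, 0, -4.7]]
    - [[0, 3, -0.3], [0, 0, -4.7]]
    - [[0, 0, 0], [0, 0, -4.7]]

```text
clock: 2.15
tool_pos: [0.5482, 0.1351, 0.2408]
eef_rot: [0.985, -0.173, -0.001, -0.002]
contact_force: [0.5, 0.9, -0.2]
opening: 1.003
finger_force: 0.0
```

step_arm:
  increments:
    - [[0, 0, 0], [0, 0, 0]]
    - [[0, 0, 0], [0, 0, 0]]
    - [[0, 0, 0], [0, 0, 0]]
    - [[0, 0, 0], [0, 0, 0]]
    - [[0, 0, 0], [0, 0, 0]]
    - [[0, 0, 0], [0, 0, 0]]
    - [[0, 0, 0], [0, 0, 0]]
    - [[0, 0, 0], [0, 0, 0]]
    - [[0, 0, 0], [0, 0, 0]]
    - [[0, 0, 0], [0, 0, 0]]

```text
clock: 3.15
tool_pos: [0.5494, 0.1286, 0.2417]
eef_rot: [0.984, -0.176, -0.0, 0.0]
contact_force: [0.9, -0.1, -0.8]
opening: 0.998
finger_force: 0.0
```

```bash
python3 w.py w2
```

```text
3.2 [0.54942488 0.12863619 0.2417404 ] [ 9.84406419e-01 -1.75909073e-01  1.06640925e-05  2.73385699e-05] [-0.36253261  0.60328966  0.08453347  1.75788781 -0.0678614   0.78324329
 -2.16919723] [0.19046848 0.80780882 0.09734231]
{'fov_y': 66.68883089665479, 'cx': 255.8793109659981, 'cy': 189.1496830404441, 'R': array([[-3.46831357e-01, -9.37927430e-01, -3.82226433e-04],
       [-8.97977358e-01,  3.31940700e-01,  2.88880662e-01],
       [-2.70822221e-01,  1.00536103e-01, -9.57365038e-01]]), 't': array([0.31173662, 0.41032278, 0.52902318]), 'f': np.float64(291.79886911973426)}
```

View pics/w2.png

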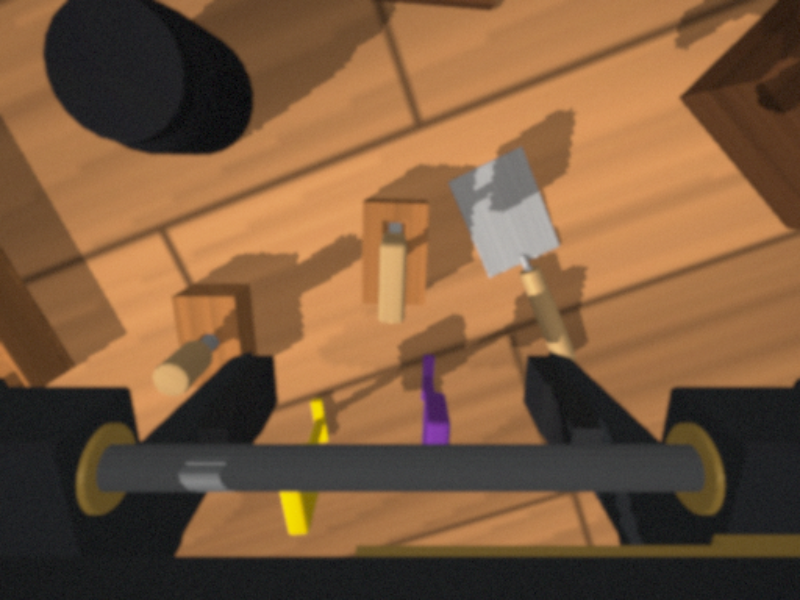

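The wrist view shows the tongue at (392,275), in line with the image columns. The plain peg is at (180,370), with yellow and purple at (305,470) and (433,410), all clear of the fingers' path. I'll refine the tongue pose.

```bash
python3 - <<'E'
from h import *
z=np.load('w2.npz');c={k:z[k] for k in('R','t','cx','cy','f')};p,d=z['p'],z['d']
W=world(c,d)
near=np.hypot(W[...,0]-.553,W[...,1]-.132)<.05
m=near&(W[...,2]>.121)&(W[...,2]<.132)&(d>0)
P=W[m];print(len(P),np.median(P[:,2]))
X=np.array([ray(c,a,b,.126)[:2]*1000 for b,a in np.argwhere(m)],np.float32)
R=cv2.minAreaRect(X);print('ray top',R,X.mean(0));print(cv2.minAreaRect(P[:,:2].astype(np.float32)*1000))
# stand top
m=(np.hypot(W[...,0]-.553,W[...,1]-.132)<.06)&(abs(W[...,2]-.04)<.004)&(d>0)
X=np.array([ray(c,a,b,.04)[:2]*1000 for b,a in np.argwhere(m)],np.float32);print('stand',cv2.minAreaRect(X))
h=cv2.cvtColor(p,cv2.COLOR_RGB2HSV);v,u=np.argwhere(near&(W[...,2]>.085)).mean(0).astype(int);print(v,u,h[150:205:6,251])
E
```

```text
869 0.1261282050712268
ray top ((554.7373046875, 132.57203674316406), (15.715699195861816, 49.264591217041016), 68.91912078857422) [555.34924 132.50813]
((554.23486328125, 132.83111572265625), (15.877496719360352, 49.731544494628906), 68.80752563476562)
stand ((553.966064453125, 132.93814086914062), (50.04179763793945, 80.46035766601562), 68.07858276367188)
325 227 [[ 18 117 113]
 [ 17 123 154]
 [ 18 123 221]
 [ 17 125 220]
 [ 17 123 222]
 [ 17 122 219]
 [ 17 122 218]
 [ 17 125 218]
 [ 17 121 215]
 [ 16 123 215]]
```

step_arm:
  increments:
    - [[0.3, 0.2, -2], [0, 0, -0.5]]
    - [[0.2, 0.2, -2], [0, 0, -0.5]]
    - [[0, 0, -2], [0, 0, 0]]
    - [[0, 0, -2], [0, 0, 0]]
    - [[0, 0, -2], [0, 0, 0]]
    - [[0, 0, -2], [0, 0, 0]]
    - [[0, 0, -1.5], [0, 0, 0]]
    - [[0, 0, -1], [0, 0, 0]]
    - [[0, 0, -0.5], [0, 0, 0]]
    - [[0, 0, -0.5], [0, 0, 0]]
  fingers: 0.6

```text
clock: 4.2
tool_pos: [0.5548, 0.1327, 0.0868]
eef_rot: [0.983, -0.185, 0.0, -0.0]
contact_force: [-0.9, 0.4, 0.3]
opening: 0.597
finger_force: 0.0
```

step_arm:
  increments:
    - [[0, 0, 0], [0, 0, 0]]
    - [[0, 0, 0], [0, 0, 0]]
    - [[0, 0, 0], [0, 0, 0]]
    - [[0, 0, 0], [0, 0, 0]]
    - [[0, 0, 0], [0, 0, 0]]
    - [[0, 0, 0], [0, 0, 0]]
    - [[0, 0, 0], [0, 0, 0]]
    - [[0, 0, 0], [0, 0, 0]]
    - [[0, 0, 0], [0, 0, 0]]
    - [[0, 0, 0], [0, 0, 0]]
  fingers: 0
  grip_force: 25

```text
clock: 5.2
tool_pos: [0.5546, 0.1326, 0.087]
eef_rot: [0.983, -0.185, 0.0, -0.0]
contact_force: [-0.9, -0.5, 5.7]
opening: 0.174
finger_force: 24.9
```

```bash
python3 - <<'E'
from h import *
s=r.get_state();print(s)
E
```

```text
{'clock': 5.2, 'q': array([-0.34633674,  0.84002658,  0.05284132,  1.85694944, -0.09096252,
        0.44652834, -2.17097609]), 'qd': array([ 3.95215509e-04, -6.14006565e-05,  1.89054701e-04,  1.27879757e-03,
        1.78099866e-03,  1.58205910e-03, -5.28269949e-04]), 'joint_torque': array([-8.48095701e-02, -4.94703269e+01,  1.97204031e+00, -8.20996374e+00,
       -4.02427500e-02, -2.78304750e-01, -2.45590392e-02]), 'tool_pos': array([0.55459358, 0.13261436, 0.08700378]), 'eef_rot': array([ 9.82825658e-01, -1.84536403e-01,  1.97829865e-04, -4.81816451e-05]), 'contact_force': array([-0.85008798, -0.54613405,  5.70622836]), 'moment': array([ 0.0036752 ,  0.10233531, -0.00107501]), 'finger_force': 24.933399521978572, 'opening': 0.17448757103954882}
```

step_arm:
  increments:
    - [[0, 0, 0.5], [0, 0, 0]]
    - [[0, 0, 1], [0, 0, 0]]
    - [[0, 0, 1], [0, 0, 0]]
    - [[0, 0, 1], [0, 0, 0]]
    - [[0, 0, 1.5], [0, 0, 0]]
    - [[0, 0, 1.5], [0, 0, 0]]
    - [[0, 0, 2], [0, 0, 0]]
    - [[0, 0, 2], [0, 0, 0]]
    - [[0, 0, 1.5], [0, 0, 0]]
    - [[0, 0, 0.5], [0, 0, 0]]

```text
clock: 6.2
tool_pos: [0.5554, 0.1328, 0.214]
eef_rot: [0.983, -0.185, 0.002, -0.001]
contact_force: [0.5, -0.1, -1.4]
opening: 0.181
finger_force: 24.9
```

step_arm:
  increments:
    - [[0, -1, 0], [0, 0, 3]]
    - [[0, -2.5, 0], [0, 0, 5]]
    - [[0, -2.5, 0], [0, 0, 5]]
    - [[0, -2.5, 0], [0, 0, 5]]
    - [[0, -2.5, 0], [0, 0, 5]]
    - [[0, -2.5, 0], [0, 0, 5]]
    - [[0, -2.5, 0], [0, 0, 5]]
    - [[0, -2.5, 0], [0, 0, 5]]
    - [[0, -1.5, 0], [0, 0, 5]]
    - [[0, -1, 0], [0, 0, 5]]

```text
clock: 7.2
tool_pos: [0.5538, -0.0795, 0.2115]
eef_rot: [0.973, 0.232, -0.001, 0.0]
contact_force: [0.3, 0.3, -1.7]
opening: 0.18
finger_force: 24.9
```

step_arm:
  increments:
    - [[0, 0, 0], [0, 0, 0]]
    - [[0, 0, 0], [0, 0, 0]]
    - [[0, 0, 0], [0, 0, 0]]
    - [[0, 0, 0], [0, 0, 0]]
    - [[0, 0, 0], [0, 0, 0]]
    - [[0, 0, 0], [0, 0, 0]]
    - [[0, 0, 0], [0, 0, 0]]
    - [[0, 0, 0], [0, 0, 0]]
    - [[0, 0, 0], [0, 0, 0]]
    - [[0, 0, 0], [0, 0, 0]]

```text
clock: 8.2
tool_pos: [0.5544, -0.0774, 0.2117]
eef_rot: [0.973, 0.231, 0.0, 0.0]
contact_force: [0.5, -0.5, -1.5]
opening: 0.175
finger_force: 24.9
```

```bash
python3 w.py w3; python3 slot.py w3
```

```text
8.25 [ 0.55442865 -0.07743128  0.21175896] [9.72923372e-01 2.31127905e-01 4.75955044e-05 3.58972343e-05] [ 0.17823067  0.63954383 -0.20239088  1.79437991  0.18185034  0.72564945
 -1.22595925] [ 0.21099274  0.27065555 -1.66752607]
{'fov_y': 66.68883089665479, 'cx': 255.8793109659981, 'cy': 189.1496830404441, 'R': array([[ 4.49231055e-01, -8.93415613e-01,  3.22771754e-05],
       [-8.55386426e-01, -4.30098628e-01,  2.88668032e-01],
       [-2.57886644e-01, -1.29706254e-01, -9.57429249e-01]]), 't': array([-0.31815442,  0.40950025,  0.49743143]), 'f': np.float64(291.79886911973426)}
outer ((556.5641479492188, -216.9737091064453), (95.1024398803711, 101.42958068847656), 26.693763732910156)
hole ((609.6561889648438, -237.19000244140625), (10.275522232055664, 9.30854606628418), 74.85684204101562)
hole ((572.4468994140625, -161.95130920410156), (10.001749038696289, 8.320302963256836), 72.62265014648438)
```

View pics/w3.png

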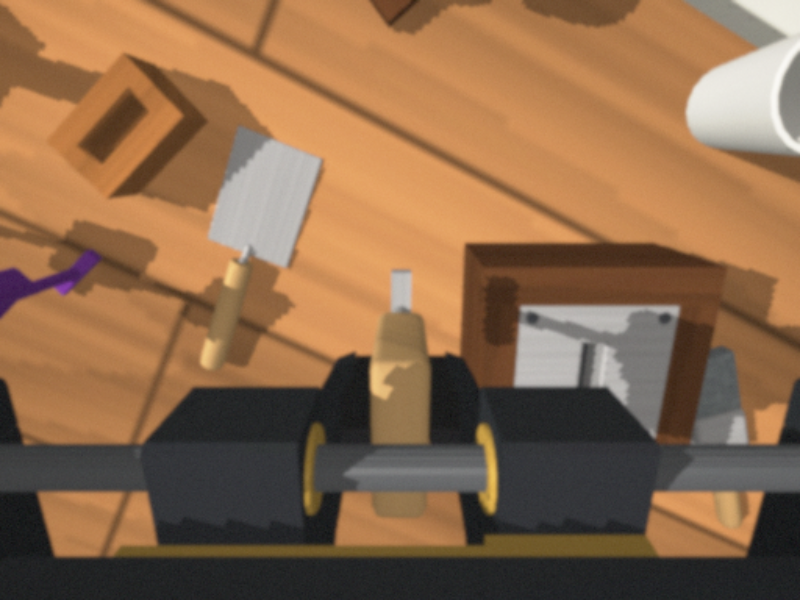

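The peg is held upright between the pads, and the foot end shows at (400,290). The slot at (590,370) is half hidden by the gripper. I'll back off along the tool's -x for a clear view.

step_arm:
  increments:
    - [[-1, -2, 0.2], [0, 0, 0]]
    - [[-1, -2, 0.2], [0, 0, 0]]
    - [[-1, -2, 0.2], [0, 0, 0]]
    - [[-1, -2, 0.2], [0, 0, 0]]
    - [[-1, -2, 0.2], [0, 0, 0]]
    - [[-1, -2, 0], [0, 0, 0]]
    - [[-1, -2, 0], [0, 0, 0]]
    - [[-1, -2, 0], [0, 0, 0]]
    - [[0, -1, 0], [0, 0, 0]]
    - [[0, -1, 0], [0, 0, 0]]

```text
clock: 9.25
tool_pos: [0.4748, -0.2578, 0.2218]
eef_rot: [0.973, 0.231, 0.0, -0.0]
contact_force: [1.2, 0.5, -1.9]
opening: 0.177
finger_force: 24.9
```

step_arm:
  increments:
    - [[0, 0, 0], [0, 0, 0]]
    - [[0, 0, 0], [0, 0, 0]]
    - [[0, 0, 0], [0, 0, 0]]
    - [[0, 0, 0], [0, 0, 0]]
    - [[0, 0, 0], [0, 0, 0]]
    - [[0, 0, 0], [0, 0, 0]]
    - [[0, 0, 0], [0, 0, 0]]
    - [[0, 0, 0], [0, 0, 0]]
    - [[0, 0, 0], [0, 0, 0]]
    - [[0, 0, 0], [0, 0, 0]]

```text
clock: 10.25
tool_pos: [0.4744, -0.2574, 0.2217]
eef_rot: [0.973, 0.231, 0.0, 0.0]
contact_force: [-0.1, -0.5, -1.3]
opening: 0.179
finger_force: 24.9
```

```bash
python3 w.py w4; python3 slot.py w4
```

```text
10.3 [ 0.47442731 -0.2574207   0.22176375] [9.72915659e-01 2.31160371e-01 3.26706189e-05 5.51157799e-05] [ 0.55740887  0.6037967  -0.23636891  1.84146381  0.20320435  0.71961795
 -0.89631206] [ 0.92833714 -0.35499103 -1.3911874 ]
{'fov_y': 66.68883089665479, 'cx': 255.8793109659981, 'cy': 189.1496830404441, 'R': array([[ 4.49264636e-01, -8.93398727e-01,  3.62586341e-05],
       [-8.55371071e-01, -4.30129901e-01,  2.88666936e-01],
       [-2.57879077e-01, -1.29718860e-01, -9.57429579e-01]]), 't': array([-0.44303256,  0.2607422 ,  0.46302194]), 'f': np.float64(291.79886911973426)}
outer ((553.986572265625, -218.26165771484375), (100.75318908691406, 101.54501342773438), 26.696245193481445)
hole ((553.9530029296875, -217.4693145751953), (49.157169342041016, 14.67651081085205), 26.249948501586914)
```

View pics/w4.png

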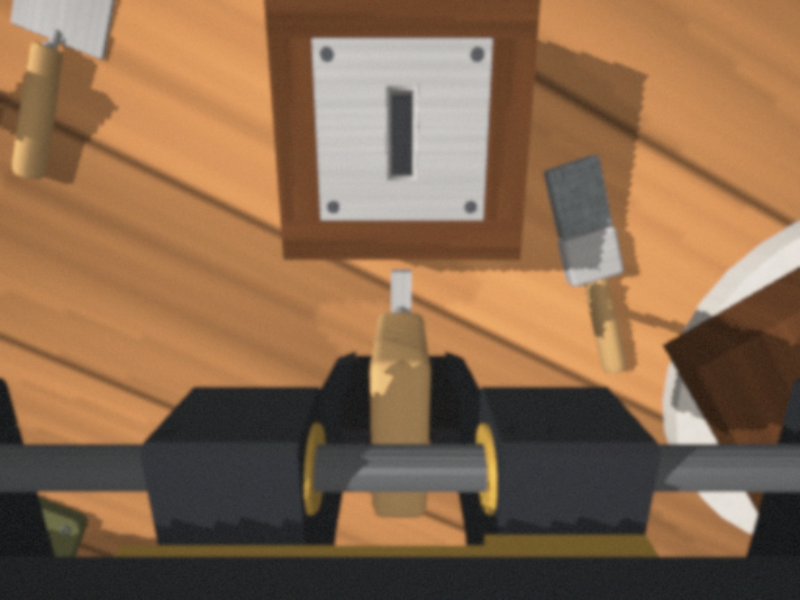

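```bash
python3 - <<'E'
from h import *
z=np.load('w4.npz');c={k:z[k] for k in('R','t','cx','cy','f')}
T=np.array([.47443,-.25742]);a=np.radians(26.73);A=np.array([[np.cos(a),np.sin(a)],[-np.sin(a),np.cos(a)]])
for zz in(.1497,.1437):
  print([A@(ray(c,u/1.5625,v*.64,zz)[:2]-T)*1000 for u,v in((401,270),(391,290),(411,290))])
print('slot in tool frame',A@(np.array([.554,-.218])-T)*1000)
E
```

```text
[array([22.38517547, -0.50156954]), array([12.1500445 ,  4.48062823]), array([12.14411462, -5.48721711])]
[array([20.93680567, -0.51700603]), array([10.42043738,  4.60209081]), array([10.41434456, -5.63964747])]
slot in tool frame [88.79742368 -0.58210689]
```

Foot and slot share the same sideways bias (about -0.5 mm), so only a forward move of 88.5 mm is needed.

step_arm:
  increments:
    - [[0.8, 0.4, -0.3], [0, 0, 0]]
    - [[1.1, 0.6, -0.5], [0, 0, 0]]
    - [[1.2, 0.6, -0.5], [0, 0, 0]]
    - [[1.2, 0.6, -0.5], [0, 0, 0]]
    - [[1.2, 0.6, -0.5], [0, 0, 0]]
    - [[1.1, 0.6, -0.5], [0, 0, 0]]
    - [[0.8, 0.4, -0.5], [0, 0, 0]]
    - [[0.5, 0.18, -0.4], [0, 0, 0]]
    - [[0, 0, -0.3], [0, 0, 0]]
    - [[0, 0, 0], [0, 0, 0]]

```text
clock: 11.3
tool_pos: [0.5526, -0.218, 0.1812]
eef_rot: [0.973, 0.231, -0.001, -0.0]
contact_force: [0.3, 0.1, -1.5]
opening: 0.181
finger_force: 24.9
```

step_arm:
  increments:
    - [[0, 0, -0.2], [0, 0, 0]]
    - [[0, 0, -0.2], [0, 0, 0]]
    - [[0, 0, -0.2], [0, 0, 0]]
    - [[0, 0, 0], [0, 0, 0]]
    - [[0, 0, 0], [0, 0, 0]]
    - [[0, 0, 0], [0, 0, 0]]
    - [[0, 0, 0], [0, 0, 0]]
    - [[0, 0, 0], [0, 0, 0]]
    - [[0, 0, 0], [0, 0, 0]]
    - [[0, 0, 0], [0, 0, 0]]

```text
clock: 12.3
tool_pos: [0.5534, -0.2176, 0.1758]
eef_rot: [0.973, 0.231, 0.0, 0.0]
contact_force: [-0.4, 0.0, -0.9]
opening: 0.18
finger_force: 24.9
```

```bash
cat > s.py <<'E'
from h import *
s=r.get_state();q=s['eef_rot'];print(s['clock'],s['tool_pos']*1000,2*np.degrees(np.arctan2(q[1],q[0])),s['contact_force'],s['moment'],s['opening'],s['q'][-1])
E
python3 s.py
```

```text
12.3 [ 553.43544221 -217.58839273  175.77174066] 26.73308357000354 [-0.41105976  0.01578313 -0.85558648] [-0.01835274  0.01248271  0.0442184 ] 0.17996495825261913 -1.0053604206444868
```

step_arm:
  increments:
    - [[0, 0, -0.3], [0, 0, 0]]
    - [[0, 0, -0.3], [0, 0, 0]]
    - [[0, 0, -0.2], [0, 0, 0]]
    - [[0, 0, -0.2], [0, 0, 0]]
    - [[0, 0, -0.2], [0, 0, 0]]
    - [[0, 0, -0.2], [0, 0, 0]]
    - [[0, 0, -0.2], [0, 0, 0]]
    - [[0, 0, -0.2], [0, 0, 0]]
    - [[0, 0, 0], [0, 0, 0]]
    - [[0, 0, 0], [0, 0, 0]]

```text
clock: 13.3
tool_pos: [0.5534, -0.2176, 0.1577]
eef_rot: [0.973, 0.231, 0.0, 0.0]
contact_force: [-0.4, 0.5, -0.7]
opening: 0.179
finger_force: 24.9
```

```bash
python3 s.py
```

```text
13.3 [ 553.44355183 -217.57805172  157.73239846] 26.734291851143382 [-0.42583119  0.48112905 -0.74381945] [-0.04062438 -0.03882047 -0.01039206] 0.17914784761885574 -1.0128973608181893
```

step_arm:
  increments:
    - [[0, 0, -0.2], [0, 0, 0]]
    - [[0, 0, -0.2], [0, 0, 0]]
    - [[0, 0, -0.2], [0, 0, 0]]
    - [[0, 0, -0.2], [0, 0, 0]]
    - [[0, 0, -0.2], [0, 0, 0]]
    - [[0, 0, -0.2], [0, 0, 0]]
    - [[0, 0, -0.2], [0, 0, 0]]
    - [[0, 0, -0.2], [0, 0, 0]]
    - [[0, 0, -0.1], [0, 0, 0]]
    - [[0, 0, 0], [0, 0, 0]]

```text
clock: 14.3
tool_pos: [0.5533, -0.2176, 0.1406]
eef_rot: [0.973, 0.231, -0.0, -0.0]
contact_force: [0.1, -0.1, -1.8]
opening: 0.183
finger_force: 24.9
```

step_arm:
  increments:
    - [[0, 0, -0.1], [0, 0, 0]]
    - [[0, 0, -0.1], [0, 0, 0]]
    - [[0, 0, -0.1], [0, 0, 0]]
    - [[0, 0, -0.1], [0, 0, 0]]
    - [[0, 0, -0.1], [0, 0, 0]]
    - [[0, 0, -0.1], [0, 0, 0]]
    - [[0, 0, -0.1], [0, 0, 0]]
    - [[0, 0, -0.1], [0, 0, 0]]
    - [[0, 0, 0], [0, 0, 0]]
    - [[0, 0, 0], [0, 0, 0]]

```text
clock: 15.3
tool_pos: [0.5534, -0.2176, 0.1327]
eef_rot: [0.973, 0.231, -0.0, 0.0]
contact_force: [0.5, 0.6, -0.5]
opening: 0.179
finger_force: 24.9
```

```bash
python3 s.py
```

```text
15.3 [ 553.40364704 -217.60644032  132.70379784] 26.732340088075308 [ 0.50210504  0.60774538 -0.45783006] [-0.01768205 -0.03087336 -0.04283847] 0.17913930406341855 -1.0231774669407743
```

step_arm:
  increments:
    - [[0, 0, -0.1], [0, 0, 0]]
    - [[0, 0, -0.1], [0, 0, 0]]
    - [[0, 0, -0.1], [0, 0, 0]]
    - [[0, 0, -0.1], [0, 0, 0]]
    - [[0, 0, -0.1], [0, 0, 0]]
    - [[0, 0, -0.1], [0, 0, 0]]
    - [[0, 0, -0.1], [0, 0, 0]]
    - [[0, 0, -0.1], [0, 0, 0]]
    - [[0, 0, 0], [0, 0, 0]]
    - [[0, 0, 0], [0, 0, 0]]

```text
clock: 16.3
tool_pos: [0.5534, -0.2176, 0.1247]
eef_rot: [0.973, 0.231, 0.0, 0.0]
contact_force: [0.3, 0.4, -2.6]
opening: 0.177
finger_force: 24.9
```

```bash
python3 s.py
```

```text
16.3 [ 553.42845916 -217.57428002  124.71783511] 26.73531507370497 [ 0.27102253  0.4126999  -2.55319057] [-0.02762951  0.00153902  0.03177823] 0.17733223634054385 -1.0264384038230736
```

step_arm:
  increments:
    - [[0, 0, -0.1], [0, 0, 0]]
    - [[0, 0, -0.1], [0, 0, 0]]
    - [[0, 0, -0.1], [0, 0, 0]]
    - [[0, 0, -0.1], [0, 0, 0]]
    - [[0, 0, -0.1], [0, 0, 0]]
    - [[0, 0, -0.1], [0, 0, 0]]
    - [[0, 0, -0.1], [0, 0, 0]]
    - [[0, 0, -0.1], [0, 0, 0]]
    - [[0, 0, 0], [0, 0, 0]]
    - [[0, 0, 0], [0, 0, 0]]

```text
clock: 17.3
tool_pos: [0.5536, -0.2176, 0.1173]
eef_rot: [0.973, 0.231, 0.0, 0.0]
contact_force: [-1.5, -0.2, 6.1]
opening: 0.183
finger_force: 24.9
```

```bash
python3 s.py
```

```text
17.3 [ 553.6355609  -217.62863797  117.2511569 ] 26.73321323409819 [-1.51835297 -0.23786637  6.07283274] [0.08967862 0.33320679 0.02838283] 0.18279757881754546 -1.0296240765802265
```

step_arm:
  increments:
    - [[0, 0, -0.05], [0, 0, 0]]
    - [[0, 0, -0.05], [0, 0, 0]]
    - [[0, 0, -0.05], [0, 0, 0]]
    - [[0, 0, -0.05], [0, 0, 0]]
    - [[0, 0, -0.05], [0, 0, 0]]
    - [[0, 0, -0.05], [0, 0, 0]]
    - [[0, 0, 0], [0, 0, 0]]
    - [[0, 0, 0], [0, 0, 0]]
    - [[0, 0, 0], [0, 0, 0]]
    - [[0, 0, 0], [0, 0, 0]]

```text
clock: 18.3
tool_pos: [0.5537, -0.2177, 0.1145]
eef_rot: [0.973, 0.231, 0.0, 0.0]
contact_force: [-1.2, 1.2, 7.8]
opening: 0.179
finger_force: 24.9
```

```bash
python3 s.py
```

```text
18.3 [ 553.66353932 -217.66368666  114.47641556] 26.725354199356353 [-1.22063567  1.20203305  7.8459417 ] [0.17596984 0.34221335 0.1040266 ] 0.17863546070794528 -1.0308530502124782
```

step_arm:
  increments:
    - [[0, 0, -0.03], [0, 0, 0]]
    - [[0, 0, -0.03], [0, 0, 0]]
    - [[0, 0, -0.03], [0, 0, 0]]
    - [[0, 0, -0.03], [0, 0, 0]]
    - [[0, 0, -0.03], [0, 0, 0]]
    - [[0, 0, -0.03], [0, 0, 0]]
    - [[0, 0, 0], [0, 0, 0]]
    - [[0, 0, 0], [0, 0, 0]]
    - [[0, 0, 0], [0, 0, 0]]
    - [[0, 0, 0], [0, 0, 0]]

```text
clock: 19.3
tool_pos: [0.5537, -0.2177, 0.1128]
eef_rot: [0.973, 0.231, 0.0, 0.0]
contact_force: [-1.4, 0.5, 8.5]
opening: 0.176
finger_force: 24.9
```

```bash
python3 s.py
```

```text
19.3 [ 553.6853103  -217.65056493  112.77635344] 26.73251947022044 [-1.42962746  0.45274065  8.49003451] [ 0.1505826   0.42648204 -0.02530073] 0.17576062978675874 -1.0315046550703826
```

step_arm:
  increments:
    - [[0, 0, -0.03], [0, 0, 0]]
    - [[0, 0, -0.03], [0, 0, 0]]
    - [[0, 0, -0.03], [0, 0, 0]]
    - [[0, 0, -0.03], [0, 0, 0]]
    - [[0, 0, -0.03], [0, 0, 0]]
    - [[0, 0, 0], [0, 0, 0]]
    - [[0, 0, 0], [0, 0, 0]]
    - [[0, 0, 0], [0, 0, 0]]
    - [[0, 0, 0], [0, 0, 0]]
    - [[0, 0, 0], [0, 0, 0]]

```text
clock: 20.3
tool_pos: [0.5538, -0.2177, 0.1117]
eef_rot: [0.973, 0.231, 0.0, 0.0]
contact_force: [-2.6, 0.6, 10.9]
opening: 0.181
finger_force: 24.9
```

```bash
python3 s.py
```

```text
20.3 [ 553.78878005 -217.68445035  111.69252282] 26.72760032037175 [-2.56969718  0.56086762 10.85518118] [0.26343514 0.5823378  0.00514055] 0.18115250079493955 -1.0321030032748177
```

step_arm:
  increments:
    - [[0, 0, -0.02], [0, 0, 0]]
    - [[0, 0, -0.02], [0, 0, 0]]
    - [[0, 0, -0.02], [0, 0, 0]]
    - [[0, 0, 0], [0, 0, 0]]
    - [[0, 0, 0], [0, 0, 0]]
    - [[0, 0, 0], [0, 0, 0]]
    - [[0, 0, 0], [0, 0, 0]]
    - [[0, 0, 0], [0, 0, 0]]
    - [[0, 0, 0], [0, 0, 0]]
    - [[0, 0, 0], [0, 0, 0]]

```text
clock: 21.3
tool_pos: [0.5539, -0.2177, 0.1116]
eef_rot: [0.973, 0.231, 0.001, 0.001]
contact_force: [-2.5, 0.9, 15.3]
opening: 0.178
finger_force: 24.9
```

```bash
python3 s.py
```

```text
21.3 [ 553.87340667 -217.72128524  111.62381083] 26.727050739191306 [-2.49488971  0.9302518  15.27731116] [0.32577135 0.79486733 0.0537354 ] 0.17831958334565606 -1.032315297475422
```

That is the solid stop: z holds at 111.6 mm while the force rises to 15 N. I'll ease off slightly and turn 90°.

step_arm:
  increments:
    - [[0, 0, 0.05], [0, 0, 0]]
    - [[0, 0, 0.03], [0, 0, 2]]
    - [[0, 0, 0], [0, 0, 5]]
    - [[0, 0, 0], [0, 0, 5]]
    - [[0, 0, 0], [0, 0, 5]]
    - [[0, 0, 0], [0, 0, 5]]
    - [[0, 0, 0], [0, 0, 5]]
    - [[0, 0, 0], [0, 0, 5]]
    - [[0, 0, 0], [0, 0, 5]]
    - [[0, 0, 0], [0, 0, 3]]

```text
clock: 22.3
tool_pos: [0.5549, -0.2179, 0.1119]
eef_rot: [0.835, 0.551, 0.001, 0.001]
contact_force: [0.7, -0.9, 8.1]
opening: 0.178
finger_force: 24.9
```

```bash
python3 s.py
```

```text
22.3 [ 554.92047259 -217.89522531  111.90236099] 66.87191739434829 [ 0.69755434 -0.87787568  8.12593214] [-0.05345014  0.03236394 -0.01250665] 0.17821066822725334 -0.5403845746112657
```

step_arm:
  increments:
    - [[0, 0, 0], [0, 0, 4]]
    - [[0, 0, 0], [0, 0, 6]]
    - [[0, 0, 0], [0, 0, 6]]
    - [[0, 0, 0], [0, 0, 6]]
    - [[0, 0, 0], [0, 0, 6]]
    - [[0, 0, 0], [0, 0, 6]]
    - [[0, 0, 0], [0, 0, 6]]
    - [[0, 0, 0], [0, 0, 5]]
    - [[0, 0, 0], [0, 0, 4]]
    - [[0, 0, 0], [0, 0, 1]]

```text
clock: 23.3
tool_pos: [0.5551, -0.2177, 0.1119]
eef_rot: [0.524, 0.852, 0.001, 0.002]
contact_force: [-1.2, -0.0, 8.8]
opening: 0.175
finger_force: 24.9
```

```bash
python3 s.py
```

```text
23.3 [ 555.1292288  -217.7433159   111.94507477] 116.80572507796973 [-1.17207824 -0.02078278  8.75832498] [-0.0743342  -0.09128276 -0.02744659] 0.17501652793316175 0.12223915970715868
```

step_arm:
  increments:
    - [[0, 0, 0.08], [0, 0, 0]]
    - [[0, 0, 0.08], [0, 0, 0]]
    - [[0, 0, 0.08], [0, 0, 0]]
    - [[0, 0, 0.08], [0, 0, 0]]
    - [[0, 0, 0.08], [0, 0, 0]]
    - [[0, 0, 0.08], [0, 0, 0]]
    - [[0, 0, 0.08], [0, 0, 0]]
    - [[0, 0, 0.08], [0, 0, 0]]
    - [[0, 0, 0], [0, 0, 0]]
    - [[0, 0, 0], [0, 0, 0]]

```text
clock: 24.3
tool_pos: [0.555, -0.2177, 0.118]
eef_rot: [0.525, 0.851, 0.001, 0.002]
contact_force: [0.3, 0.1, 5.6]
opening: 0.177
finger_force: 24.9
```

```bash
python3 s.py
```

```text
24.3 [ 555.00582099 -217.73439932  117.96535355] 116.71063531836803 [0.29133841 0.11921105 5.60651027] [ 0.00909063 -0.26227497 -0.05834402] 0.17687130207302149 0.12778214991695017
```

step_arm:
  increments:
    - [[0, 0, 0.02], [0, 0, 0]]
    - [[0, 0, 0.02], [0, 0, 0]]
    - [[0, 0, 0.02], [0, 0, 0]]
    - [[0, 0, 0.02], [0, 0, 0]]
    - [[0, 0, 0.02], [0, 0, 0]]
    - [[0, 0, 0.02], [0, 0, 0]]
    - [[0, 0, 0], [0, 0, 0]]
    - [[0, 0, 0], [0, 0, 0]]
    - [[0, 0, 0], [0, 0, 0]]
    - [[0, 0, 0], [0, 0, 0]]

```text
clock: 25.3
tool_pos: [0.5543, -0.2175, 0.1186]
eef_rot: [0.524, 0.851, 0.001, 0.001]
contact_force: [2.6, 0.2, 4.5]
opening: 0.182
finger_force: 25.0
```

```bash
python3 s.py
```

```text
25.3 [ 554.34813475 -217.50499397  118.57464833] 116.73824394520209 [2.56729385 0.2044945  4.48900117] [-0.06940695 -1.22223144 -0.01749532] 0.18177970376213923 0.129178510832759
```

step_arm:
  increments:
    - [[0.03, 0, 0], [0, 0, 0]]
    - [[0.03, 0, 0], [0, 0, 0]]
    - [[0.03, 0, 0], [0, 0, 0]]
    - [[0.03, 0, 0], [0, 0, 0]]
    - [[0, 0, 0.02], [0, 0, 0]]
    - [[0, 0, 0], [0, 0, 0]]
    - [[0, 0, 0], [0, 0, 0]]
    - [[0, 0, 0], [0, 0, 0]]
    - [[0, 0, 0], [0, 0, 0]]
    - [[0, 0, 0], [0, 0, 0]]

```text
clock: 26.3
tool_pos: [0.5547, -0.2176, 0.1186]
eef_rot: [0.524, 0.851, 0.0, 0.0]
contact_force: [3.5, -0.8, 4.9]
opening: 0.181
finger_force: 25.0
```

```bash
python3 s.py
```

```text
26.3 [ 554.71003953 -217.56191149  118.59072627] 116.73478189506008 [ 3.48384051 -0.77618074  4.93928999] [-0.10204071 -0.96627267  0.00572971] 0.18142286808397817 0.13043965108045172
```

step_arm:
  increments:
    - [[0, 0, 0], [0, 0, 0]]
    - [[0, 0, 0], [0, 0, 0]]
    - [[0, 0, 0], [0, 0, 0]]
    - [[0, 0, 0], [0, 0, 0]]
    - [[0, 0, 0], [0, 0, 0]]
    - [[0, 0, 0], [0, 0, 0]]
    - [[0, 0, 0], [0, 0, 0]]
    - [[0, 0, 0], [0, 0, 0]]
    - [[0, 0, 0], [0, 0, 0]]
    - [[0, 0, 0], [0, 0, 0]]
  fingers: 0.5

```text
clock: 27.3
tool_pos: [0.5546, -0.2176, 0.1184]
eef_rot: [0.524, 0.851, 0.0, 0.0]
contact_force: [0.2, -0.3, -0.3]
opening: 0.497
finger_force: 0.0
```

step_arm:
  increments:
    - [[0, 0, 0.5], [0, 0, 0]]
    - [[0, 0, 1], [0, 0, 0]]
    - [[0, 0, 1.5], [0, 0, 0]]
    - [[0, 0, 2], [0, 0, 0]]
    - [[0, 0, 2], [0, 0, 0]]
    - [[0, 0, 2], [0, 0, 0]]
    - [[0, 0, 2], [0, 0, 0]]
    - [[-1, -1, 2], [0, 0, 0]]
    - [[-2, -2, 0], [0, 0, 0]]
    - [[-2, -2, 0], [0, 0, 0]]

```text
clock: 28.3
tool_pos: [0.505, -0.2677, 0.2507]
eef_rot: [0.524, 0.852, 0.0, 0.002]
contact_force: [-0.8, -0.1, 0.2]
opening: 0.503
finger_force: 0.0
```

```bash
python3 s.py; python3 - <<'E'
from h import *
ims=[]
for n,(u,v) in(('scene',(154,205)),('side',(304,115))):
    c=cal(n);p,d=r.snapshot(n);W=world(c,d)
    ims.append(cv2.resize(p[v-60:v+70,u-60:u+60,::-1],(390,422),interpolation=cv2.INTER_CUBIC))
    for lo in(.10,.12,.135,.15,.165):
        m=(W[...,2]>lo)&(W[...,2]<lo+.015)&(np.hypot(W[...,0]-.554,W[...,1]+.218)<.045)&(d>0)
        if m.sum()>3: print(n,lo,m.sum(),W[m].mean(0),W[m][:,2].max(),cv2.minAreaRect(W[m][:,:2].astype(np.float32)*1000))
cv2.imwrite('pics/end.png',np.hstack(ims))
E
```

```text
28.3 [ 505.00602943 -267.6843356   250.74969111] 116.81802560264791 [-0.80487925 -0.1323701   0.23593092] [-0.05689684 -0.13478317 -0.00652921] 0.5030721692738995 0.3535686721259072
scene 0.1 18 [ 0.55923762 -0.21813379  0.10613089] 0.11445173243456193 ((555.6173095703125, -212.56837463378906), (7.422114372253418, 36.548213958740234), 27.965179443359375)
scene 0.12 115 [ 0.5639796  -0.22080654  0.12732648] 0.13495025382220963 ((563.2592163085938, -217.2902374267578), (14.012707710266113, 50.688812255859375), 10.36572551727295)
scene 0.135 115 [ 0.56400756 -0.21988344  0.14248017] 0.1497851633779325 ((563.0735473632812, -216.1622772216797), (16.20467185974121, 52.30910873413086), 14.060931205749512)
scene 0.15 143 [ 0.55965385 -0.21978783  0.15568275] 0.16015324450861695 ((557.37060546875, -218.45382690429688), (16.864639282226562, 50.624122619628906), 26.14311981201172)
side 0.12 46 [ 0.5531673  -0.20412867  0.12681629] 0.13443573506117618 ((559.5026245117188, -210.86782836914062), (12.89124584197998, 48.45505905151367), 43.11652374267578)
side 0.135 56 [ 0.55235981 -0.20382289  0.14240784] 0.14994420547469178 ((559.0249633789062, -210.76040649414062), (15.705427169799805, 47.8162841796875), 45.694759368896484)
side 0.15 93 [ 0.55444263 -0.21367538  0.15626798] 0.16029340320391722 ((555.1295166015625, -216.6070556640625), (15.589484214782715, 50.77349853515625), 25.156875610351562)
```

View pics/end.png

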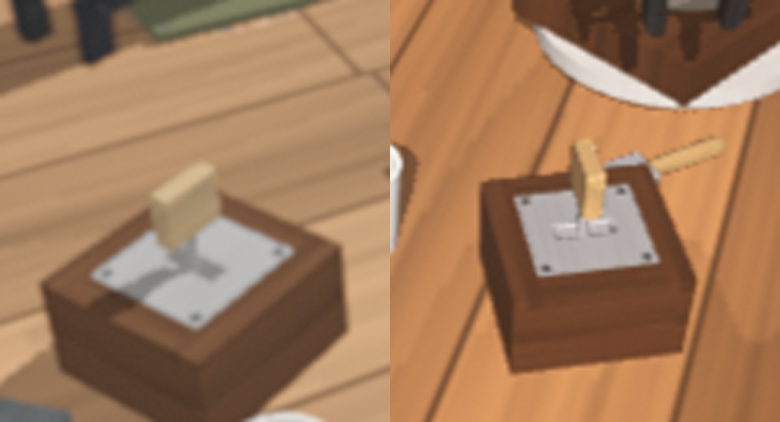

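The picture shows the peg upright, its tongue across the slot at about 116°. Its top is at z≈0.158, so its mid is about 51 mm above the slot, and the gripper is clear. I'll hand it in.

```bash
python3 -c "
from plant import r
print(r.finish_job())"
```

```text
the job is handed in; nothing more can be done
None
```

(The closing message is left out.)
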